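# Press the fine whetstone into its base

### The job

The kitchen knives are due for a final polish. Fit the white whetstone into the wooden base, lying along the recess with the stone upward, and press it down until its blue backing plate is flush with the base's rim all round; then let go. Leave the dark grey stone where it lies.

Things in the scene. Friction and masses are not known exactly. Their poses are not given: they have to be found in the camera images.
- white_stone: fine whetstone cartridge, 0.2 kg, loose: a white stone 100 x 44 x 28 mm glued centrally on a blue plastic plate 110 x 64 x 16 mm (44 mm high in all). Origin: centre of the plate's underside; x along its length, y across, z up through the stone. Both ends are alike. Lies on the worktop, stone up; grip the stone across its 44 mm width, above the plate.
- grey_stone: coarse whetstone cartridge, of the same shape and sizes and the same blue plate, but with a dark grey stone; not wanted now. Origin and axes as for the white one.
- holder: wooden whetstone base 154 x 108 mm, rim 34 mm high, fixed to the worktop. Origin: centre of its underside; x along its length, y across, z up. In its top a centred, black-lined recess 122 x 76 mm, long side along x, its bevelled mouth 132 x 86 mm. Home, a cartridge's underside is 18 mm and its stone's top 62 mm above this origin, the plate's top level with the rim.
- pad_top (a point): centre of the top of the grey pad that is the recess floor. It starts raised, 9 mm below the rim, so a cartridge set on it stands 7 mm proud. It slides straight down 7 mm to a firm stop under a push of about 10 N (80 N per m/s more if fast) and stays where pushed, no spring; the cartridge's weight does not move it. Axes as the holder's.

How it is judged:
At the end, for the whole second after the job is handed in: The white cartridge lies in the holder's recess, stone up (tilt under 0.05 rad), its centre within 13 mm of the recess centre and its length within 0.2 rad of the recess's (either way round), its underside less than 20.5 mm above the holder's origin, i.e. flush within 2.5 mm, and at rest (z of white_stone in the frame of holder below 0.0205 m and horizontal distance between white_stone and holder below 0.013 m and angle between the x axis of white_stone and the x axis of holder, either way round below 0.2 rad and angle between white_stone's own z axis and vertical below 0.05 rad and linear speed of white_stone below 0.02 m/s); the robot touches nothing.
It fails at once if the grey stone is moved by more than 30 mm (distance of grey_stone from where it was at the start of the episode above 0.03 m).
It also fails if it takes over 43 s, if anything falls off the work surface, if the arm or the gripper's body presses on something with over 40 N, if the wrist force passes 120 N, or if a joint passes its speed limit or range.

### The arm

A 6-joint arm with a two-finger parallel gripper is mounted at the origin on a cart in front of the work surface, level with it; the furniture and walls round the work are solid. World frame = base frame: x ahead of the robot, y to its left, z up, the work surface at z = 0. Lengths are in m, angles in rad, forces in N, time in s.
With the tool pointing down it reaches from about 0.375 to 0.75 m from the base axis. Payload 9 kg.
Tool frame: the origin (TCP) lies midway between the tips of the shut fingers; the grasp point (between the pads) lies 19 mm behind it; z points along the fingers, y is the line along which they close (so a half turn about z gives the same grasp; the last joint's range is limited). The gripper opens to 85 mm and grips with 20 to 120 N. Pads are 22 mm wide; open, the fingers measure 114 mm over their backs; the gripper's body (76 mm by 85 mm) begins 54 mm behind the grasp point. The pads swing forward as they close: fully open they stand 13 mm farther back than shut.
Start: joints at [1.055, 0.104, 0.097, 1.564, 0, 1.353], TCP at [0.176, 0.574, 0.231] pointing down, gripper open.
Joint ranges: [-2.99, 2.99], [-0.84, 1.86], [-1.1, 1.16], [-1.84, 2.11], [-1.51, 1.56], [-3.14, 3.14]. Speed limits (rad/s): [2.22, 2.22, 2.57, 3.14, 3.14, 3.14].

### API

Orientations are given as [roll, pitch, yaw] about the fixed x, y, z axes, in that order (R = Rz(yaw) Ry(pitch) Rx(roll)).
In Python, from workcell import env, optics gives the robot as it stands.
- The arm moves only by the tool send_rows, never from a script. Its argument "steps" is text: rows parted by semicolons, each of 7 numbers parted by spaces: the shift along the tool's x, y, z normalised to -1 to 1, where 1 is 30 cm, then the turn, a rotation vector about the tool's x, y, z normalised to -1 to 1, where 1 is 0.5 rad, then the finger opening in mm, from 0 to 85.4. A call has exactly 5 rows; each row is the pose to reach, as a shift and turn from the pose commanded when the call began, along the tool's axes at that moment; what a row does not reach only later rows make up. A row lasts 1/12 s, in which the tool goes at most 41.7 mm and 7.16 degrees, less where a joint would pass 70% of its speed; a pose out of reach is approached as far as the arm can. A call with a number of a shift or a turn outside -1 to 1 is refused whole. A call with a gripper value outside its range is refused whole. The fingers move at their own pace and stop on an object; "newtons" is the grip in N (left out, the last holds). Time passes only in rows, so rows that repeat a pose let the fingers close, or fill a call up. It gives the time, the measured TCP pose, the force, the opening and the grip force at its end, in the units of the state.
- env.observe(): the state, without advancing time (a new reading comes with each control period).
- optics.read_camera(name): name is "side" or "top"; returns (picture, depth): 384x512x3 uint8, red, green, blue; 384x512 float32, m along the optical axis (not along the pixel's ray), 0 where there is no reading.
- optics.calibration(name): a dict with "vfov" (degrees; the focal length in pixels is half the picture's height over the tangent of half this angle, whatever the lens; pixels are square), "cx", "cy" (the principal point, pixels), "origin" and "orientation" of the camera in the world. Camera axes: x right, y down, z forward; pixel columns grow to the right and rows downward; lengths in m; the calibration is good to about 2 mm. A picture is of the moment at which its call begins. calibration takes no time and is no camera call.
- env.hand_in(): hands the job in; it is judged then, once.
The state is a dict: "time": time; "joint_pos": joint angles; "qvel": joint speeds; "tau": joint torques, N m; "position": TCP position; "ee_rot": TCP orientation; "wrist_force": force on the tool from outside, world axes, zero at the start; "ft_torque": the same for the moment, N m; "grip_width": opening from 0.0 (shut) to 1.0 (fully open); "grip_force": force on a finger pad.
Only numpy, scipy, OpenCV 4.12 (cv2) and the standard library are available. Lean on these libraries where they do the work, as an engineer would, in place of code of your own. Each camera call takes 0.05 s, during which the arm holds its last target. There are 200 camera calls.

## Working session

There is one attempt and no reset: what is moved stays moved. The work goes in short steps, Python scripts to look and compute and a tool call to move; the robot and the scene stay as the last step left them, time stands still between calls to the robot, and variables do not carry over. Pictures are saved under pics/ and viewed, at most 10 in all, crops included, and the job is handed in when it is done.

Besides the shell and the picture viewer there is one more tool, called as a command line: name --argument value ..., lists and objects as JSON in quotes. send_rows: Moves the arm, as the interface text tells. Its arguments: {"type":"object","properties":{"steps":{"type":"string"},"newtons":{"type":"number"}},"required":["steps"]}

```bash
ls; mkdir -p pics
python3 - <<'E'
from workcell import env, optics
import cv2,numpy as np
s=env.observe(); print(s)
for n in("top","side"):
    p,d=optics.read_camera(n); c=optics.calibration(n); print(n,c)
    cv2.imwrite(f"pics/{n}0.png",p[:,:,::-1]); np.savez(f"{n}0.npz",p=p,d=d)
E
```

```text
pics
{'time': 0.0, 'joint_pos': array([ 1.05528170e+00,  1.04702430e-01,  9.64574187e-02,  1.56388458e+00,
       -2.81460575e-05,  1.35309425e+00]), 'qvel': array([ 2.24189264e-03,  7.80093781e-04, -3.64565886e-05, -8.06466635e-04,
        3.15765757e-04, -9.70438397e-04]), 'tau': array([-2.33421051e-03, -5.56923544e+01,  5.03656340e+01,  1.63421180e-02,
       -4.58574577e-04,  2.56495224e-05]), 'position': array([0.17589031, 0.5732918 , 0.23051396]), 'ee_rot': array([-3.14028478e+00, -2.60485311e-04,  2.84377995e+00]), 'wrist_force': array([ 0.56805585,  0.0193181 , -0.50844746]), 'ft_torque': array([ 0.00667193, -0.04660066, -0.0544141 ]), 'grip_force': 0.0, 'grip_width': 1.0008071423244564}
top {'vfov': 45.68431245734258, 'cx': 256.2712287781351, 'cy': 190.6387493603317, 'origin': array([ 0.45637354, -0.08629594,  0.91524059]), 'orientation': array([-3.02180359, -0.01609041, -1.55526199])}
side {'vfov': 57.17553518429915, 'cx': 245.44024791358999, 'cy': 195.49407546749723, 'origin': array([0.56348811, 0.55376471, 0.59242631]), 'orientation': array([-2.28708722,  0.00999043,  3.09243491])}
```

View pics/top0.png

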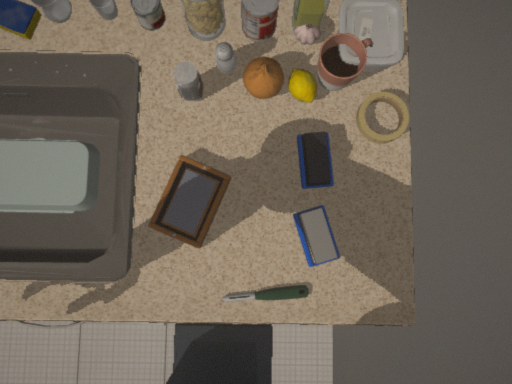

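View pics/side0.png

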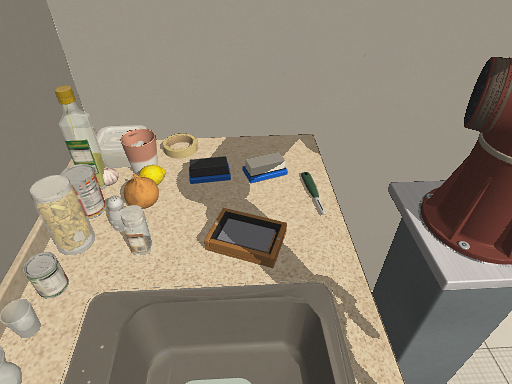

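The top view shows the white stone at (318,236), the grey stone at (315,160) and the holder at (190,200), with a knife nearby at (265,295). In the side view they are at (265,165), (210,168) and (247,237). Nothing blocks the view of any of them.

```bash
cat > h.py <<'E'
import numpy as np, cv2
from scipy.spatial.transform import Rotation as R
from workcell import env, optics
def cam(n):
    c=optics.calibration(n); f=192/np.tan(np.radians(c["vfov"])/2)
    return c,f,R.from_euler("xyz",c["orientation"]).as_matrix()
def rays(n,uv):
    c,f,M=cam(n); uv=np.asarray(uv,float).reshape(-1,2)
    return c["origin"],np.c_[(uv[:,0]-c["cx"])/f,(uv[:,1]-c["cy"])/f,np.ones(len(uv))]@M.T
def onplane(n,uv,z):
    o,r=rays(n,uv); return o+r*((z-o[2])/r[:,2])[:,None]
def cloud(n,d):
    v,u=np.mgrid[:384,:512]; o,r=rays(n,np.c_[u.ravel(),v.ravel()])
    return (o+r*d.reshape(-1,1)).reshape(384,512,3)
def rect(n,mask,z):
    """largest blob's contour cast on plane z -> centre, sides, yaw of the long side"""
    cs,_=cv2.findContours(mask.astype(np.uint8),cv2.RETR_EXTERNAL,cv2.CHAIN_APPROX_NONE)
    P=onplane(n,max(cs,key=cv2.contourArea).reshape(-1,2),z)[:,:2]
    (c,(w,h),a)=cv2.minAreaRect((P*1000).astype(np.float32))
    a=np.radians(a if w>h else a+90)
    return np.round(np.array(c)/1000,4),np.round([max(w,h),min(w,h)],1),round((a+np.pi/2)%np.pi-np.pi/2,3)
E
python3 - <<'E'
from h import *
win={"top":dict(white=(290,200,345,270),grey=(290,125,340,195),holder=(140,145,240,255)),
"side":dict(white=(238,148,292,186),grey=(183,150,236,188),holder=(198,203,294,270))}
for n in win:
    z=np.load(n+"0.npz"); p,d=z["p"],z["d"]; X=cloud(n,d); hsv=cv2.cvtColor(p,cv2.COLOR_RGB2HSV)
    for k,(a,b,c,e) in win[n].items():
        w=np.zeros((384,512),bool); w[b:e,a:c]=1; w&=d>0
        Z=X[...,2]; 
        print(n,k,"z pct",np.round(np.percentile(Z[w],[5,50,95]),3))
        blue=w&(hsv[...,0]>105)&(hsv[...,0]<130)&(hsv[...,1]>150)
        if k=="holder":
            m=w&(Z>.026); print(" rim",rect(n,m,.034), np.median(Z[m]))
            m=w&(hsv[...,2]<110)&(hsv[...,1]<70)&(Z>.01)
            print(" pad",rect(n,m,.025),np.median(Z[m]))
        else:
            m=w&(Z>.036); print(" top",rect(n,m,.044),np.median(Z[m]))
            if n=="top": 
                print(" plate",rect(n,blue,.016))
                m=w&(Z>.009); print(" all",rect(n,m,.016))
E
```

```text
top white z pct [-0.002  0.003  0.046]
 top (array([ 0.4783, -0.2184]), array([99.6, 44.5]), np.float64(0.308)) 0.043955230981136295
 plate (array([ 0.4646, -0.1937]), array([94.2,  7.4]), np.float64(0.31))
 all (array([ 0.4783, -0.2184]), array([109.5,  64.2]), np.float64(0.309))
top grey z pct [-0.002  0.007  0.046]
 top (array([ 0.6295, -0.2161]), array([100.3,  44.8]), np.float64(0.095)) 0.044148339976787465
 plate (array([ 0.6173, -0.1898]), array([87.8,  6.4]), np.float64(0.102))
 all (array([ 0.6305, -0.216 ]), array([111.8,  64.4]), np.float64(0.103))
top holder z pct [-0.002  0.002  0.035]
 rim (array([0.5412, 0.0301]), array([153.7, 108.6]), np.float64(-0.39)) 0.03268310525771595
 pad (array([0.5413, 0.0308]), array([112.2,  67.1]), np.float64(-0.384)) 0.025861863979834754
side white z pct [-0.001  0.002  0.045]
 top (array([ 0.4792, -0.2142]), array([102.6,  53. ]), np.float64(0.313)) 0.04366342038784937
side grey z pct [-0.001  0.004  0.045]
 top (array([ 0.6296, -0.2118]), array([98.6, 54.9]), np.float64(0.097)) 0.043793596707742743
side holder z pct [-0.001  0.008  0.034]
 rim (array([0.5422, 0.0329]), array([154.7, 113.9]), np.float64(-0.386)) 0.0329152629800612
 pad (array([0.5414, 0.0209]), array([133.6,  87.8]), np.float64(-0.388)) 0.02533846360915204
```

Both views agree, and the sizes match the given ones (100x44, 154x108). The white stone is at (0.478,-0.218) with yaw 0.309, and the holder is at (0.5415,0.031) with yaw -0.389. Next I'll work out the moves.

```bash
cat >> h.py <<'E'
def plan(legs,start=None):
    """legs of (x,y,z,yaw); prints normalised shift and turn from the leg before"""
    s=env.observe(); p,M=(s["position"],R.from_euler("xyz",s["ee_rot"])) if start is None else (np.array(start[:3]),R.from_euler("xyz",[np.pi,0,start[3]]))
    for l in legs:
        q=R.from_euler("xyz",[np.pi,0,l[3]]); 
        print(l,np.round(M.inv().apply(np.array(l[:3])-p)/.3,3),np.round((M.inv()*q).as_rotvec()/.5,3)); p,M=np.array(l[:3]),q
E
python3 -c "
from h import *
plan([(.31,.41,.23,2.97),(.42,.24,.22,3.1),(.46,.05,.21,3.25),(.475,-.12,.20,3.40),(.478,-.218,.13,3.451)])"
```

```text
(0.31, 0.41, 0.23, 2.97) [-0.587 -0.389  0.002] [-0.002 -0.001 -0.252]
(0.42, 0.24, 0.22, 3.1) [-0.458 -0.496  0.033] [ 0.    0.   -0.26]
(0.46, 0.05, 0.21, 3.25) [-0.16  -0.627  0.033] [-0.   0.  -0.3]
(0.475, -0.12, 0.2, 3.4) [ 0.012 -0.569  0.033] [ 0.   0.  -0.3]
(0.478, -0.218, 0.13, 3.451) [ 0.074 -0.318  0.233] [ 0.     0.    -0.102]
```

send_rows --steps "-0.12 -0.08 0 0 0 -0.05 85; -0.24 -0.16 0 0 0 -0.1 85; -0.36 -0.24 0 0 0 -0.15 85; -0.48 -0.32 0 0 0 -0.2 85; -0.58 -0.39 0 0 0 -0.25 85"

```text
time: 0.52
position: [0.3078, 0.4102, 0.2309]
ee_rot: [-3.141, -0.0, 2.971]
wrist_force: [1.2, 0.7, -0.2]
grip_width: 0.998
grip_force: 0.0
```

send_rows --steps "-0.09 -0.1 0.006 0 0 -0.05 85; -0.18 -0.2 0.012 0 0 -0.1 85; -0.27 -0.3 0.02 0 0 -0.16 85; -0.36 -0.4 0.026 0 0 -0.21 85; -0.46 -0.5 0.033 0 0 -0.26 85"

```text
time: 0.93
position: [0.4172, 0.2391, 0.2213]
ee_rot: [3.141, -0.0, 3.1]
wrist_force: [1.1, 0.6, 0.2]
grip_width: 0.997
grip_force: 0.0
```

send_rows --steps "-0.03 -0.125 0.006 0 0 -0.06 85; -0.06 -0.25 0.012 0 0 -0.12 85; -0.1 -0.375 0.02 0 0 -0.18 85; -0.13 -0.5 0.026 0 0 -0.24 85; -0.16 -0.625 0.033 0 0 -0.3 85"

```text
time: 1.35
position: [0.4567, 0.0497, 0.2112]
ee_rot: [3.141, -0.0, -3.033]
wrist_force: [0.9, -0.5, -0.4]
grip_width: 0.995
grip_force: 0.0
```

send_rows --steps "0 -0.115 0.006 0 0 -0.06 85; 0.005 -0.23 0.012 0 0 -0.12 85; 0.01 -0.345 0.02 0 0 -0.18 85; 0.01 -0.46 0.026 0 0 -0.24 85; 0.01 -0.57 0.033 0 0 -0.3 85"

```text
time: 1.77
position: [0.4718, -0.1206, 0.2013]
ee_rot: [3.141, -0.0, -2.883]
wrist_force: [1.1, 0.2, 0.4]
grip_width: 0.996
grip_force: 0.0
```

```bash
python3 -c "
from h import *
print(env.observe()['position'],env.observe()['ee_rot'])
plan([(.4783,-.218,.13,3.451),(.4783,-.218,.017,3.451)])"
```

```text
[ 0.4718289  -0.1206309   0.20130675] [ 3.14140192e+00 -6.39226998e-05 -2.88333906e+00]
(0.4783, -0.218, 0.13, 3.451) [ 0.062 -0.319  0.238] [ 0.    -0.    -0.102]
(0.4783, -0.218, 0.017, 3.451) [ 0.    -0.     0.377] [0. 0. 0.]
```

send_rows --steps "0.015 -0.08 0.06 0 0 -0.025 85; 0.03 -0.16 0.12 0 0 -0.05 85; 0.045 -0.24 0.18 0 0 -0.075 85; 0.062 -0.319 0.238 0 0 -0.102 85; 0.062 -0.319 0.238 0 0 -0.102 85"

```text
time: 2.18
position: [0.4767, -0.2184, 0.126]
ee_rot: [3.138, -0.003, -2.836]
wrist_force: [-0.1, 0.3, -0.4]
grip_width: 1.0
grip_force: 0.0
```

```bash
python3 -c "
from h import *
plan([(.4783,-.218,.017,3.451)])
p,d=optics.read_camera('side');q,_=optics.read_camera('top')
cv2.imwrite('pics/a.png',cv2.resize(np.hstack([p[80:230,180:330],q[160:310,240:390]]),None,fx=2.6,fy=2.6)[:,:,::-1])"
```

```text
(0.4783, -0.218, 0.017, 3.451) [-0.007 -0.001  0.363] [ 0.007 -0.006 -0.007]
```

View pics/a.png

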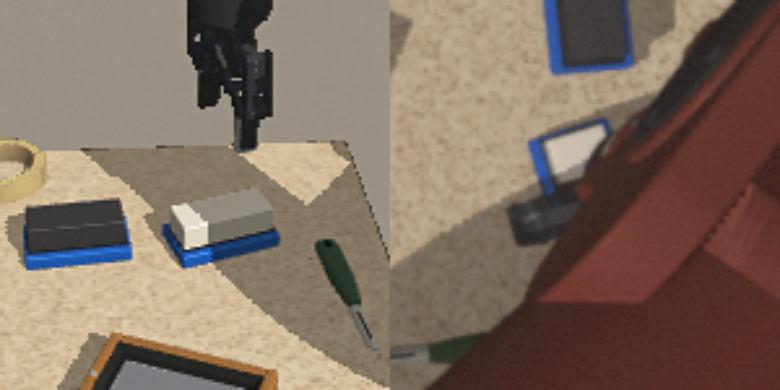

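The left half (side view) shows the gripper at crop pixel (240,90), above the white stone at (225,215). The right half (top view) has the arm covering the stone. The way down is clear, with the grey stone well away.

send_rows --steps "-0.007 0 0.08 0.007 -0.006 -0.007 85; -0.007 0 0.16 0.007 -0.006 -0.007 85; -0.007 0 0.23 0.007 -0.006 -0.007 85; -0.007 0 0.3 0.007 -0.006 -0.007 85; -0.007 0 0.34 0.007 -0.006 -0.007 85"

```text
time: 2.7
position: [0.4801, -0.2139, 0.0268]
ee_rot: [-3.139, 0.002, -2.829]
wrist_force: [0.0, -0.2, -0.3]
grip_width: 0.995
grip_force: 0.0
```

send_rows --steps "0 0 0 0 0 0 85; 0 0 0 0 0 0 85; 0 0 0 0 0 0 85; 0 0 0 0 0 0 85; 0 0 0 0 0 0 85"

```text
time: 3.12
position: [0.4813, -0.2159, 0.0296]
ee_rot: [-3.136, 0.004, -2.83]
wrist_force: [-0.1, 0.5, 0.1]
grip_width: 0.993
grip_force: 0.0
```

```bash
python3 -c "
from h import *
plan([(.4783,-.2182,.0175,3.451)])"
```

```text
(0.4783, -0.2182, 0.0175, 3.451) [ 0.012 -0.004  0.04 ] [-0.01   0.009  0.005]
```

send_rows --steps "0.006 -0.002 0.02 -0.005 0.005 0.003 85; 0.012 -0.004 0.04 -0.01 0.009 0.005 85; 0.012 -0.004 0.04 -0.01 0.009 0.005 85; 0.012 -0.004 0.04 -0.01 0.009 0.005 85; 0.012 -0.004 0.04 -0.01 0.009 0.005 85"

```text
time: 3.53
position: [0.4773, -0.2176, 0.016]
ee_rot: [3.14, -0.002, -2.833]
wrist_force: [0.3, 0.1, -0.9]
grip_width: 0.996
grip_force: 0.0
```

send_rows --steps "0 0 0 0 0 0 40; 0 0 0 0 0 0 30; 0 0 0 0 0 0 30; 0 0 0 0 0 0 30; 0 0 0 0 0 0 30" --newtons 60

```text
time: 3.95
position: [0.4779, -0.218, 0.0168]
ee_rot: [3.141, -0.001, -2.832]
wrist_force: [-0.2, -0.1, 3.6]
grip_width: 0.501
grip_force: 62.8
```

send_rows --steps "0 0 0 0 0 0 30; 0 0 0 0 0 0 30; 0 0 0 0 0 0 30; 0 0 0 0 0 0 30; 0 0 0 0 0 0 30"

```text
time: 4.37
position: [0.4779, -0.218, 0.0168]
ee_rot: [3.141, -0.001, -2.832]
wrist_force: [-0.2, -0.4, 5.9]
grip_width: 0.505
grip_force: 62.8
```

It has gripped at about 43 mm, which matches the stone's width. Now lifting.

send_rows --steps "0 0 -0.06 0 0 0 30; 0 0 -0.13 0 0 0 30; 0 0 -0.2 0 0 0 30; 0 0 -0.27 0 0 0 30; 0 0 -0.33 0 0 0 30"

```text
time: 4.78
position: [0.4774, -0.2175, 0.1158]
ee_rot: [3.139, -0.002, -2.832]
wrist_force: [-0.1, 0.2, -1.7]
grip_width: 0.504
grip_force: 61.9
```

send_rows --steps "0 0 0 0 0 0 30; 0 0 0 0 0 0 30; 0 0 0 0 0 0 30; 0 0 0 0 0 0 30; 0 0 0 0 0 0 30"

```text
time: 5.2
position: [0.477, -0.2172, 0.1136]
ee_rot: [3.138, -0.003, -2.832]
wrist_force: [-0.1, 0.2, -2.4]
grip_width: 0.502
grip_force: 62.2
```

```bash
python3 -c "
from h import *
p,d=optics.read_camera('side');q,e=optics.read_camera('top')
cv2.imwrite('pics/b.png',cv2.resize(np.hstack([p[60:210,180:330],q[160:310,240:390]]),None,fx=2.6,fy=2.6)[:,:,::-1])
plan([(.49,-.18,.117,3.34),(.51,-.09,.117,3.05),(.5415,.031,.117,2.753)])"
```

```text
(0.49, -0.18, 0.117, 3.34) [-0.078  0.106 -0.009] [ 0.005 -0.005  0.222]
(0.51, -0.09, 0.117, 3.05) [-0.124  0.281  0.   ] [ 0.   -0.    0.58]
(0.5415, 0.031, 0.117, 2.753) [-0.068  0.411  0.   ] [ 0.    -0.     0.594]
```

View pics/b.png

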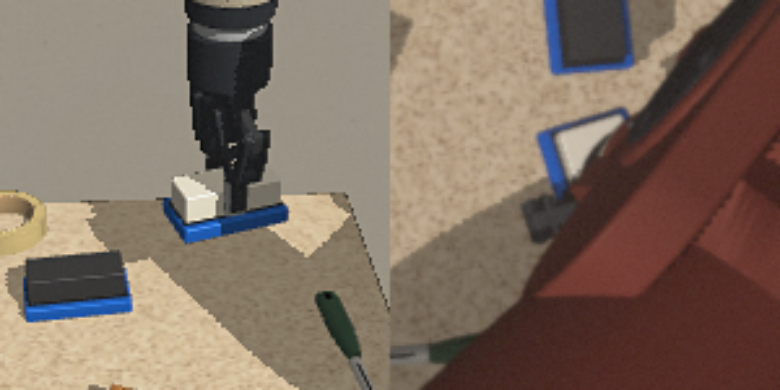

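The white cartridge is held level and near its centre, at crop pixel (225,215), and the grey stone hasn't moved. Now carrying it to the holder.

send_rows --steps "-0.016 0.021 0 0 0 0.045 30; -0.032 0.042 0 0 0 0.09 30; -0.048 0.063 0 0 0 0.135 30; -0.064 0.085 0 0 0 0.18 30; -0.08 0.106 -0.01 0.005 -0.005 0.222 30"

```text
time: 5.72
position: [0.4905, -0.1796, 0.1172]
ee_rot: [3.141, -0.0, -2.945]
wrist_force: [-0.2, -0.2, -2.4]
grip_width: 0.506
grip_force: 62.1
```

send_rows --steps "-0.025 0.056 0 0 0 0.116 30; -0.05 0.112 0 0 0 0.232 30; -0.075 0.168 0 0 0 0.348 30; -0.1 0.225 0 0 0 0.464 30; -0.124 0.281 0 0 0 0.58 30"

```text
time: 6.13
position: [0.5107, -0.0893, 0.1178]
ee_rot: [-3.141, 0.001, 3.047]
wrist_force: [0.4, -0.8, -2.2]
grip_width: 0.501
grip_force: 62.1
```

send_rows --steps "-0.013 0.082 0 0 0 0.118 30; -0.027 0.164 0 0 0 0.236 30; -0.04 0.246 0 0 0 0.354 30; -0.054 0.33 0 0 0 0.472 30; -0.068 0.411 0 0 0 0.594 30"

```text
time: 6.55
position: [0.5424, 0.0321, 0.1178]
ee_rot: [-3.141, 0.001, 2.75]
wrist_force: [-0.4, -0.2, -1.9]
grip_width: 0.503
grip_force: 62.1
```

send_rows --steps "0 0 0 0 0 0 30; 0 0 0 0 0 0 30; 0 0 0 0 0 0 30; 0 0 0 0 0 0 30; 0 0 0 0 0 0 30"

```text
time: 6.97
position: [0.5423, 0.0299, 0.1181]
ee_rot: [-3.141, 0.001, 2.752]
wrist_force: [-0.7, -1.0, -2.0]
grip_width: 0.502
grip_force: 62.1
```

```bash
python3 -c "
from h import *
p,d=optics.read_camera('side');q,e=optics.read_camera('top')
cv2.imwrite('pics/c.png',cv2.resize(np.hstack([p[140:290,170:320],q[130:280,110:260]]),None,fx=2.6,fy=2.6)[:,:,::-1])
plan([(.5415,.031,.060,2.753)])"
```

```text
(0.5415, 0.031, 0.06, 2.753) [0.004 0.002 0.194] [-0.001  0.003 -0.002]
```

View pics/c.png

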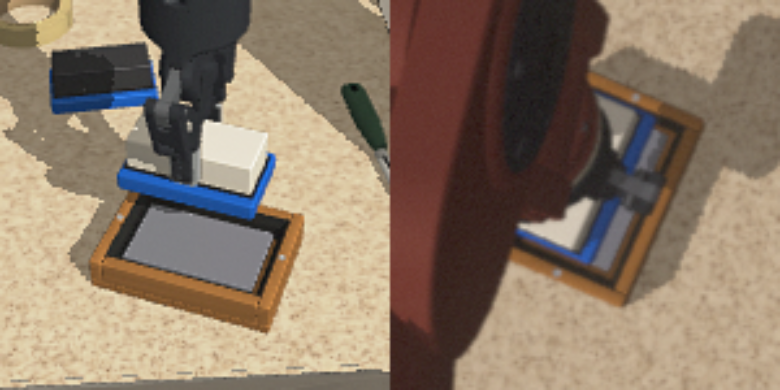

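In both halves the cartridge sits above the recess and lined up with it: in the left half the plate is at (195,180) over the recess at (200,245). Lowering it.

send_rows --steps "0.004 0.002 0.04 0 0 0 30; 0.004 0.002 0.08 0 0 0 30; 0.004 0.002 0.12 0 0 0 30; 0.004 0.002 0.16 0 0 0 30; 0.004 0.002 0.19 0 0 0 30"

```text
time: 7.48
position: [0.5405, 0.0318, 0.0586]
ee_rot: [-3.141, -0.001, 2.753]
wrist_force: [0.5, -0.1, -2.2]
grip_width: 0.505
grip_force: 62.2
```

send_rows --steps "0 0 0.015 0 0 0 30; 0 0 0.028 0 0 0 30; 0 0 0.038 0 0 0 30; 0 0 0.048 0 0 0 30; 0 0 0.055 0 0 0 30"

```text
time: 7.9
position: [0.5419, 0.0316, 0.0447]
ee_rot: [-3.142, 0.002, 2.753]
wrist_force: [-0.0, -0.3, -3.0]
grip_width: 0.499
grip_force: 62.2
```

```bash
python3 -c "
from h import *
s=env.observe(); print(s['position'],s['ee_rot'],s['wrist_force'])
p,d=optics.read_camera('side')
cv2.imwrite('pics/d.png',cv2.resize(p[170:290,170:320],None,fx=4,fy=4)[:,:,::-1])
plan([(.5415,.031,.0348,2.753)])"
```

```text
[0.54188047 0.03162386 0.04474124] [-3.14150543e+00  1.98418916e-03  2.75284063e+00] [-0.01933954 -0.32903799 -2.96401267]
(0.5415, 0.031, 0.0348, 2.753) [-0.    -0.002  0.032] [-0.     0.003 -0.   ]
```

View pics/d.png

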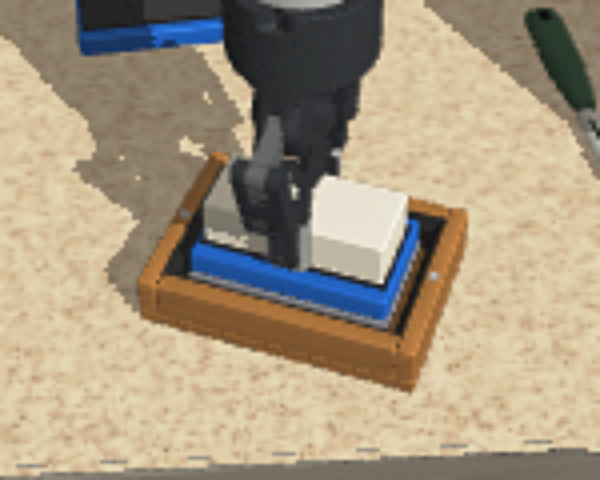

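The plate at (300,280) is centred in the recess just above the pad, with a gap all round. Pressing it down slowly.

send_rows --steps "0 0 0.008 0 0 0 30; 0 0 0.015 0 0 0 30; 0 0 0.022 0 0 0 30; 0 0 0.028 0 0 0 30; 0 0 0.034 0 0 0 30"

```text
time: 8.37
position: [0.5421, 0.0316, 0.0355]
ee_rot: [-3.142, 0.003, 2.753]
wrist_force: [-2.6, 0.5, 7.1]
grip_width: 0.501
grip_force: 63.3
```

send_rows --steps "0 0 0.003 0 0 0 30; 0 0 0.006 0 0 0 30; 0 0 0.008 0 0 0 30; 0 0 0.008 0 0 0 30; 0 0 0.008 0 0 0 30"

```text
time: 8.78
position: [0.5422, 0.0316, 0.0346]
ee_rot: [-3.141, 0.003, 2.753]
wrist_force: [-9.7, 1.1, 20.6]
grip_width: 0.502
grip_force: 65.2
```

The force has risen to 20 N at the expected height, so the pad is on its stop. Releasing and backing off.

send_rows --steps "0 0 -0.006 0 0 0 50; 0 0 -0.006 0 0 0 65; 0 0 -0.006 0 0 0 85; 0 0 -0.006 0 0 0 85; 0 0 -0.006 0 0 0 85"

```text
time: 9.2
position: [0.5415, 0.0316, 0.0336]
ee_rot: [-3.141, 0.001, 2.753]
wrist_force: [0.2, 0.2, 0.6]
grip_width: 0.999
grip_force: 0.0
```

send_rows --steps "0 0 0 0 0 0 85; 0 0 -0.03 0 0 0 85; 0 0 -0.08 0 0 0 85; 0 0 -0.15 0 0 0 85; 0 0 -0.25 0 0 0 85"

```text
time: 9.62
position: [0.5401, 0.032, 0.1082]
ee_rot: [-3.141, -0.002, 2.753]
wrist_force: [0.2, -0.2, 0.3]
grip_width: 0.994
grip_force: 0.0
```

send_rows --steps "0 0 -0.1 0 0 0 85; 0 0 -0.2 0 0 0 85; 0 0 -0.3 0 0 0 85; 0 0 -0.35 0 0 0 85; 0 0 -0.35 0 0 0 85"

```text
time: 10.03
position: [0.5432, 0.0315, 0.219]
ee_rot: [3.14, 0.008, 2.753]
wrist_force: [0.4, 0.5, 0.5]
grip_width: 0.997
grip_force: 0.0
```

Run:
```python
from h import *
p,d=optics.read_camera('side')
cv2.imwrite('pics/e.png',cv2.resize(p[170:290,170:320],None,fx=4,fy=4)[:,:,::-1])
X=cloud('side',d); Z=X[...,2]; w=np.zeros(Z.shape,bool); w[203:272,196:296]=1; w&=d>0
hsv=cv2.cvtColor(p,cv2.COLOR_RGB2HSV)
m=w&(Z>.056)&(Z<.07)&(abs(X[...,0]-.5415)<.07)&(abs(X[...,1]-.031)<.07); print('stone top',rect('side',m,.062))
y=m&(Z>.058); A=X[y]; c,*_=np.linalg.lstsq(np.c_[A[:,:2]-[.5415,.031],np.ones(len(A))],A[:,2],rcond=None); print('top plane',c)
b=w&(hsv[...,0]>105)&(hsv[...,0]<130)&(hsv[...,1]>150); print('blue z',np.percentile(Z[b],[5,50,95]))
r=w&(Z>.026)&(Z<.042)&(hsv[...,0]<20); print('rim z',np.percentile(Z[r],[50,80,95]))
print(env.observe()['wrist_force'],env.observe()['position'])
```

```text
stone top (array([0.5427, 0.0349]), array([100.5,  48.6]), np.float64(-0.385))
top plane [-0.00538404 -0.01342163  0.06190709]
blue z [0.02468731 0.03260641 0.03523801]
rim z [0.03374374 0.03473525 0.03554985]
[ 0.12962177  0.48768605 -0.4993639 ] [0.54250156 0.03158243 0.21648242]
```

View pics/e.png

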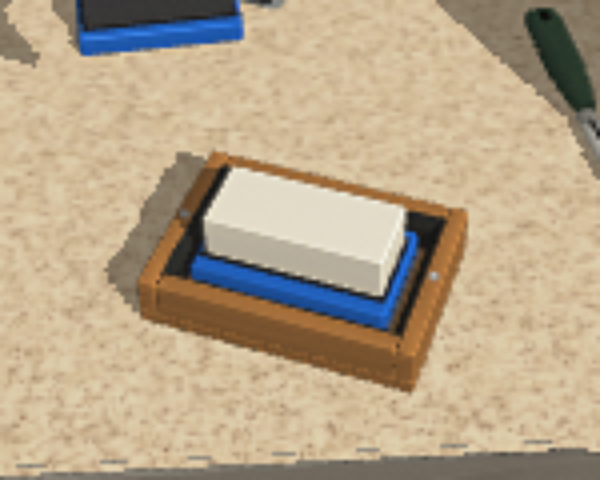

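The white cartridge sits centred in the recess, with its plate at (300,290) below or level with the rim all round. The stone's top measures 61.9 mm (62 mm is home), tilt is about 0.014 rad, and the yaw matches the holder's. The gripper is clear of everything, so I'm handing in.

```bash
python3 -c "
from workcell import env
print(env.hand_in())"
```

```text
the job is handed in; nothing more can be done
None
```

The white whetstone is in the base, stone up and pressed flush: its top measured 61.9 mm against 62 mm for home. The gripper has let go, the grey stone was not touched, and I handed the job in at about 10 s; the hand-in gave no verdict.

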